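Shut and lock the lid rack

TASK

Put the lid rack away for the day: fold its raised steel flap down over the pink lid, then push the sliding lock along its rail, away from the robot and over the flap's tongue, until the spring catch clicks into its notch. The notch is hidden inside the rail and sits in a different place each time, so feel for it and stop there: pushing on too hard drives the lock straight through. Leave the other kitchen things where they are.

Things in the scene. Friction and masses are not known exactly. Their poses are not given: they have to be found in the camera images.
- rack: The lid rack, fixed to the counter: an open steel tray 200 mm (x) by 170 mm (y), 45 mm high, with a dark rail beam beside it on its -y side. Origin: centre of the tray's underside, on the counter. x runs along the rail, in the direction in which the lock is pushed; z up. The rail's centre line is at y = -125 mm, 200 mm long, 40 mm high. The flap's hinge line runs along x at y = +85 mm, z = 50 mm.
- flap (a joint): Angle of the flap, rad: 0 = lying flat over the tray (shut), 1.57 = upright, 1.75 to 2.0 at the start (leaning outwards, to rack +y). Steel sheet 190 mm (x) by 165 mm, 4 mm thick, 0.3 kg. Its soft-close hinge holds by friction while it is steep; pushed inwards to below about 1 rad it sinks shut by itself in some 3 s.
- flap_edge (a point): Middle of the flap's free edge, 164 mm from the hinge line. The edge carries a flat tongue 75 mm long (rack x from -5 to +70 mm) and 25 mm wide; shut, it lies beside the rail at z = 50 mm.
- lock (a joint): Travel of the sliding lock along rack +x, m: 0 = fully back, 0.14 = end of the rail; starts at 0 to 0.03. The hidden notch lies anywhere from 0.075 to 0.115. Drag about 2 N; the rise before the notch takes about 6 N, driving it on through the notch about 16 N, pulling it back out about 8 N. The shoe's centre is at rack x = travel - 68 mm, y = -125 mm.
- lock_grip (a point): Top centre (z = 122 mm) of the lock's upright wooden grip: 16 mm thick (rack x), 38 mm wide (rack y), free down to z = 66 mm, centred on a steel shoe 60 mm (x) by 40 mm whose top is at z = 58 mm. A flat arm 30 mm long (x), top at z = 66 mm, reaches 40 mm from the rail's centre line towards the tray and passes 6 mm over the shut tongue.
- catch (a joint): Height of the spring catch's roller inside the lock, m, not visible: about 0.003 to 0.0035 while it rides on the rail, more on the ridges before (0.004) and after (0.008) the notch, 0 when it has dropped into the notch (clicked).
- lid: Pink silicone lid, round, 120 mm across, 9 mm thick with a small tab grip (23 mm high in all), lying loose in the rack's tray. Origin at the centre of its underside.
- container: Bystander: round glass container, 124 mm across, 65 mm high, on the counter just beyond the rack (rack +x). Origin at the centre of its underside.
- spoon: Bystander: wooden spoon, 200 mm long, lying on the counter beside the rail. Origin near its middle, underside.
- plate: Bystander: flat steel lunch plate, 200 mm across, 16 mm high. Origin at the centre of its underside.
- mug: Bystander: white mug, 80 mm across, 95 mm high. Origin at the centre of its underside.
- mill: Bystander: wooden pepper mill, 56 mm across, 135 mm high. Origin at the centre of its underside.
- jar: Bystander: glass storage jar with a steel cap, 72 mm across, 110 mm high. Origin at the centre of its underside.

How it is judged:
By the outcome, as a careful person would: the job done as asked, in the order asked, and still so for the second after the job is handed in, with the robot touching nothing.
It also fails if it takes over 51 s, if anything falls off the work surface, if the arm or the gripper's body presses on something with over 40 N, if the wrist force passes 120 N, or if a joint passes its speed limit or range.

ROBOT

A 6-joint arm with a two-finger parallel gripper is mounted at the origin on the work surface. World frame = base frame: x ahead of the robot, y to its left, z up, the work surface at z = 0. Lengths are in mm, angles in rad, forces in N, time in s.
With the tool pointing down it reaches from about 300 to 775 mm from the base axis. Payload 14.6 kg.
Tool frame: the origin (TCP) lies midway between the tips of the shut fingers; the grasp point (between the pads) lies 19 mm behind it (manip.grasp_offset is the distance from the TCP to the grasp point, in mm); z points along the fingers, y is the line along which they close (so a half turn about z gives the same grasp; the last joint's range is limited). The gripper opens to 94 mm and grips with 3 to 60 N. Pads are 16 mm wide; open, the fingers measure 119 mm over their backs; the gripper's body (75 mm by 177 mm) begins 78 mm behind the grasp point.
Start: joints at [-1.294, 0.3, 1.521, -0, 1.321, -0.067], TCP at [185.38, -517.807, 205.446] pointing down, gripper open.
Joint ranges: [-3.03, 3.03], [-0.79, 2.21], [0.23, 2.52], [-1.04, 4.18], [0, 3.07], [-2.55, 2.55]. Speed limits (rad/s): [2.22, 2.22, 2.57, 3.14, 3.14, 3.14].

INTERFACE

Orientations are given as [roll, pitch, yaw] about the fixed x, y, z axes, in that order (R = Rz(yaw) Ry(pitch) Rx(roll)).
In Python, from cell import manip, viewer gives the robot as it stands. The module is installed in compiled form; this text tells all that it offers.
- The arm moves only by the tool move_arm, never from a script. Its argument "moves" is a list of rows, each a list of 4 numbers: the shift along the tool's x, y, z in m, then the turn about the tool's z in rad. A call has 1 to 12 rows; each row is the pose to reach, as a shift and turn from the pose commanded when the call began, along the tool's axes at that moment; what a row does not reach only later rows make up. A row lasts 1/10 s, in which the tool goes at most 50 mm and 8.59 degrees, less where a joint would pass 70% of its speed; a pose out of reach is approached as far as the arm can. A call with a gripper value outside its range is refused whole. "jaw" is the finger opening in m, from 0 to 0.094, set as the call begins (left out, the last holds). The fingers move at their own pace and stop on an object; "squeeze" is the grip in N (left out, the last holds). Time passes only in rows, so rows that repeat a pose let the fingers close. It gives the time, the measured TCP pose, the force, the opening and the grip force at its end, in the units of the state.
- manip.read_state(): the state, without advancing time (a new reading comes with each control period).
- viewer.camera(name): name is "scene" or "top" or "wrist"; returns a dict with "frame" (480x640x3 uint8, blue, green, red), "z_map" (480x640 float32, mm along the optical axis (not along the pixel's ray), 0 where there is no reading), "fx", "fy", "cx", "cy" (pixels), "D" ([k1, k2, p1, p2, k3] as OpenCV has them; the pictures are not rectified), "origin" and "orientation" of the camera in the world. Camera axes: x right, y down, z forward; pixel columns grow to the right and rows downward; lengths in mm; the calibration is good to about 2 mm. A picture is of the moment at which its call begins.
- manip.sign_off(): hands the job in; it is judged then, once.
The state is a dict: "clock": time; "joints": joint angles; "qd": joint speeds; "effort": joint torques, N m; "eef_pos": TCP position; "eef_rot": TCP orientation; "wrist_force": force on the tool from outside, world axes, zero at the start; "moment": the same for the moment, N m; "finger_gap": finger opening in mm; "finger_force": force on a finger pad.
Only numpy, scipy, OpenCV 4.12 (cv2) and the standard library are available. Lean on these libraries where they do the work, as an engineer would, in place of code of your own. Each camera call takes 0.05 s, during which the arm holds its last target. There are 200 camera calls.

## Working session

There is one attempt and no reset: what is moved stays moved. The work goes in short steps, Python scripts to look and compute and a tool call to move; the robot and the scene stay as the last step left them, time stands still between calls to the robot, and variables do not carry over. Pictures are saved under pics/ and viewed, at most 10 in all, crops included, and the job is handed in when it is done.

Besides the shell and the picture viewer there is one more tool, called by a JSON object that holds its "fn" and its "kwargs". move_arm: Moves the arm, as the interface text tells. Its arguments: {"type":"object","properties":{"moves":{"type":"array"},"jaw":{"type":"number"},"squeeze":{"type":"number"}},"required":["moves"]}

```bash
mkdir -p pics; ls; cat > h.py <<'E'
import numpy as np, cv2
from scipy.spatial.transform import Rotation as R
from cell import manip, viewer
def rot(o):
    o=np.array(o); return o if o.shape==(3,3) else R.from_euler('xyz',o).as_matrix()
def pts(c):
    h,w=c['z_map'].shape
    u,v=np.meshgrid(np.arange(w),np.arange(h))
    K=np.array([[c['fx'],0,c['cx']],[0,c['fy'],c['cy']],[0,0,1.]])
    n=cv2.undistortPoints(np.stack([u,v],-1).reshape(-1,1,2).astype(np.float64),K,np.array(c['D'],float)).reshape(h,w,2)
    z=c['z_map'][...,None].astype(float)
    P=np.concatenate([n*z,z],-1)@rot(c['orientation']).T+np.array(c['origin'])
    P[c['z_map']==0]=np.nan
    return P
E
python3 - <<'E'
from h import *
for n in('scene','top'):
    c=viewer.camera(n); cv2.imwrite(f'pics/{n}0.png',c['frame']); np.savez(f'{n}0.npz',P=pts(c),f=c['frame'])
    print(n,c['origin'],c['orientation'],c['fx'])
print(manip.read_state())
E
```

```text
pics
scene [1096.18876015  209.34869805  982.49415796] [-2.56029503 -0.01501278  1.99715365] 439.8596957340073
top [ 269.9419014   -26.30374159 1682.86055212] [-2.95468309  0.01574921 -1.58145559] 577.1006296483841
{'clock': 0.1, 'joints': array([-1.29364055e+00,  3.00423479e-01,  1.52150396e+00,  6.35064378e-07,
        1.32067522e+00, -6.66209883e-02]), 'qd': array([-0.00107244, -0.00121651, -0.00164537, -0.00051542,  0.00214688,
       -0.00201258]), 'effort': array([ 1.56680089e-03, -5.32643831e+01, -3.53285658e+01,  7.09847454e-02,
        2.34783796e-02, -7.84910458e-05]), 'eef_pos': array([ 185.30019947, -517.60824726,  204.94506871]), 'eef_rot': array([-3.14058493e+00, -6.78513813e-05,  3.43776573e-01]), 'wrist_force': array([ 0.1266667 , -0.26300012, -0.23631359]), 'moment': array([-0.06284098,  0.00318419, -0.03544248]), 'finger_force': 0.0, 'finger_gap': 93.97917253272315}
```

View pics/top0.png

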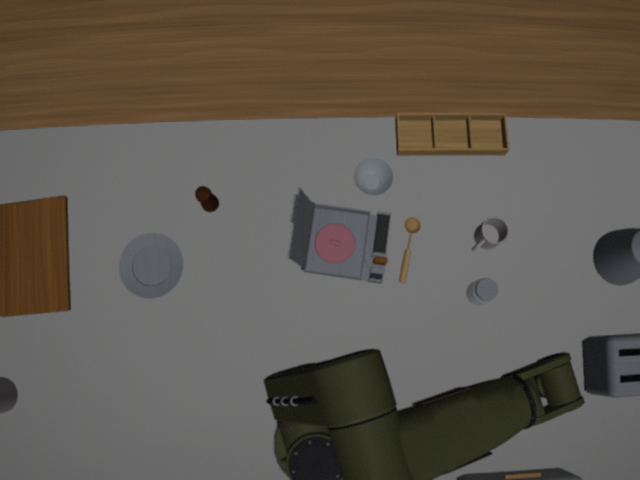

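View pics/scene0.png

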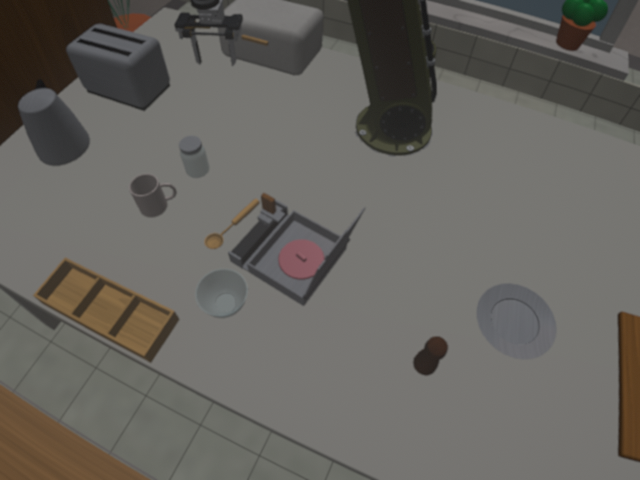

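The top view shows the tray around (337,242), its flap at the left near (300,235), the rail at (381,245) and the wooden grip at (380,261). The scene view shows the same layout, with the grip at (268,203). Next I'll measure the rack pose.

```bash
python3 - <<'E'
from h import *
d=np.load('top0.npz');P,f=d['P'],d['f']
for y,x in [(261,380),(230,381),(275,376),(245,335),(205,325),(235,300),(192,300),(280,344),(273,300),(205,368),(277,360)]:
    print((x,y),P[y,x].round(),f[y,x])
# z-masks near rack
sub=np.zeros(P.shape[:2],bool); sub[170:300,280:400]=True
m=sub&(P[...,2]>33)&(P[...,2]<47)
print(m.sum())
hsv=cv2.cvtColor(f,cv2.COLOR_BGR2HSV)
g=(hsv[...,0]<18)&(hsv[...,1]>130)&sub; g[:, :370]=0
print('grip',g.sum(),np.nanmedian(P[g],0),np.argwhere(g).mean(0))
t=g&(P[...,2]>110);print('griptop',t.sum(),np.nanmean(P[t],0))
# dark rail top: bounding
gray=f.mean(-1); r=sub&(gray<60)&(P[...,2]>30)&(P[...,2]<50); r[:,:368]=0
q=P[r][:,:2]; print('rail',len(q),cv2.minAreaRect(q.astype(np.float32)))
pk=(hsv[...,1]>60)&((hsv[...,0]>165)|(hsv[...,0]<8))&(P[...,2]<30)&sub; pk[:,365:]=0
print('lid',pk.sum(),np.nanmean(P[pk],0))
# tray rim/walls
m[:,368:]=0; print('tray',cv2.minAreaRect(P[m][:,:2].astype(np.float32)))
c=f[165:305,270:420]; cv2.imwrite('pics/c0.png',cv2.convertScaleAbs(cv2.resize(c,None,fx=4,fy=4,interpolation=2),alpha=1.6))
E
```

```text
(380, 261) [ 505. -179.  123.] [27 56 86]
(381, 230) [ 607. -192.   45.] [39 38 36]
(376, 275) [ 477. -174.   41.] [42 39 37]
(335, 245) [571. -59.   9.] [ 82  73 114]
(325, 205) [685. -31.  42.] [96 90 88]
(300, 235) [577.  39. 141.] [62 56 55]
(300, 192) [682.  36. 200.] [63 59 54]
(344, 280) [469. -83.  -1.] [116 117 116]
(300, 273) [490.  45.   4.] [115 116 115]
(368, 205) [ 694. -160.    0.] [114 114 114]
(360, 277) [ 471. -128.   43.] [96 89 88]
934
grip 69 [ 507.17569123 -179.32550113  120.39551351] [260.28985507 379.92753623]
griptop 65 [ 507.59790924 -179.18925535  120.26699032]
rail 477 ((561.5306396484375, -187.09408569335938), (33.47322082519531, 189.6110076904297), 80.84687042236328)
lid 1220 [576.55116482 -56.81245292  13.2383806 ]
tray ((638.9700927734375, -74.92985534667969), (168.73275756835938, 323.393798828125), 81.09002685546875)
```

View pics/c0.png

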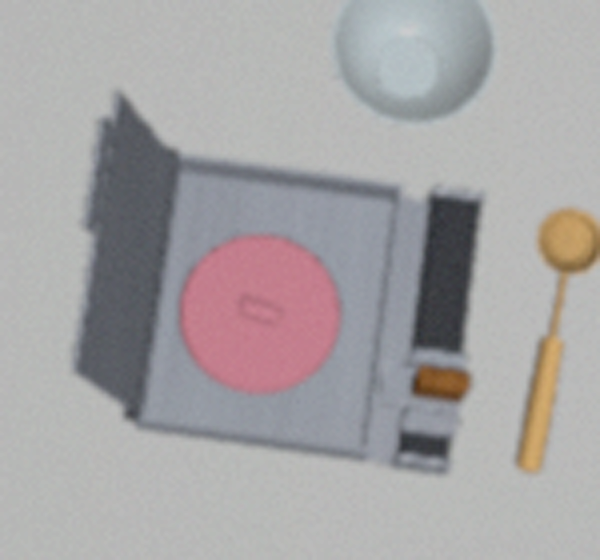

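The rail fit gives a rack yaw of about -9° and a tray centre of about (581,-64). The flap sits at roughly 1.75 rad and the lock at roughly 13 mm travel. I'll write a helper that converts rack targets into tool shifts.

```bash
cat >> h.py <<'E'
C=np.array([581,-63.6,0]);YAW=-np.deg2rad(9.0)
RR=R.from_euler('z',YAW).as_matrix()
def w(p): return C+RR@np.array(p,float)
def r(p): return RR.T@(np.array(p,float)-C)
def plan(pos,rt,tgt,yaw=None):
    M=rot(rt); d=M.T@(w(tgt)-np.array(pos)); y=R.from_matrix(M).as_euler('xyz')[2]
    print('shift m',(d/1000).round(4),'turn',None if yaw is None else round(y-yaw,3), 'world',w(tgt).round())
E
python3 - <<'E'
from h import *
d=np.load('top0.npz');P,f=d['P'],d['f']
# refine yaw: rail long edges
gray=f.mean(-1); r_=(gray<60)&(P[...,2]>30)&(P[...,2]<50); r_[:,:368]=0; r_[:170]=0;r_[248:]=0; r_[:,400:]=0
v=[];q=[]
for row in range(215,246):
    c=np.where(r_[row])[0]
    if len(c)>5: q.append((P[row,c[0]][:2]+P[row,c[-1]][:2])/2)
q=np.array(q,np.float32); print(len(q),cv2.fitLine(q,2,0,.01,.01).ravel(), [r(list(x)+[0]).round(1)[1] for x in q[::6]])
print('rail ends', [r(P[a,b]).round(1) for a,b in((213,388),(281,377))])
s=manip.read_state()
plan(s['eef_pos'],s['eef_rot'],[0,205,330],YAW)
plan([*w([0,205,330])],[np.pi,0,YAW],[0,205,150])
plan([*w([0,205,150])],[np.pi,0,YAW],[0,15,150])
E
```

```text
31 [ 9.8755968e-01 -1.5724477e-01  6.0845349e+02 -1.9452014e+02] [np.float64(-123.0), np.float64(-125.5), np.float64(-124.8), np.float64(-125.4), np.float64(-124.9), np.float64(-124.4)]
rail ends [array([  97.9, -136.3,   50.5]), array([-103.2, -130. ,   46.6])]
shift m [ 0.624  -0.474  -0.1245] turn 0.501 world [613. 139. 330.]
shift m [-0.   -0.    0.18] turn None world [613. 139. 150.]
shift m [0.   0.19 0.  ] turn None world [583. -49. 150.]
```

{"fn": "move_arm", "kwargs": {"moves": [[0, 0, -0.05, 0], [0, 0, -0.1, 0], [0, 0, -0.125, 0], [0.625, -0.475, -0.125, 0.5], [0.625, -0.475, -0.125, 0.5], [0.625, -0.475, -0.125, 0.5], [0.625, -0.475, -0.125, 0.5], [0.625, -0.475, -0.125, 0.5], [0.625, -0.475, -0.125, 0.5], [0.625, -0.475, -0.125, 0.5], [0.625, -0.475, -0.125, 0.5], [0.625, -0.475, -0.125, 0.5]], "jaw": 0, "squeeze": 40}}

```text
clock: 1.3
eef_pos: [427.8, -144.6, 330.5]
eef_rot: [-3.142, 0.0, -0.156]
wrist_force: [0.3, -0.9, 0.1]
finger_gap: 2.0
finger_force: 0.0
```

{"fn": "move_arm", "kwargs": {"moves": [[0.139, -0.309, 0, 0], [0.139, -0.309, 0, 0], [0.139, -0.309, 0, 0], [0.139, -0.309, 0, 0], [0.139, -0.309, 0, 0], [0.139, -0.309, 0, 0], [0.139, -0.309, 0, 0], [0.139, -0.309, 0, 0], [0.139, -0.309, 0.045, 0], [0.139, -0.309, 0.09, 0], [0.139, -0.309, 0.135, 0], [0.139, -0.309, 0.18, 0]]}}

```text
clock: 2.5
eef_pos: [612.0, 136.2, 148.9]
eef_rot: [3.141, 0.0, -0.157]
wrist_force: [0.9, 0.8, -0.6]
finger_gap: 0.3
finger_force: 0.0
```

Next I push the flap inwards, along tool +y. I'm going gently at 15 mm per row.

{"fn": "move_arm", "kwargs": {"moves": [[0, 0.025, 0, 0], [0, 0.05, 0, 0], [0, 0.065, 0, 0], [0, 0.075, 0, 0], [0, 0.085, 0, 0], [0, 0.095, 0, 0], [0, 0.105, 0, 0], [0, 0.115, 0, 0], [0, 0.125, 0, 0], [0, 0.135, 0, 0]]}}

```text
clock: 3.5
eef_pos: [591.4, 2.9, 150.3]
eef_rot: [-3.142, 0.0, -0.156]
wrist_force: [2.1, 1.5, -1.2]
finger_gap: 0.5
finger_force: 0.7
```

{"fn": "move_arm", "kwargs": {"moves": [[0, 0.01, 0, 0], [0, 0.02, 0, 0], [0, 0.03, 0, 0], [0, 0.04, 0, 0], [0, 0.05, 0, 0], [0, 0.055, 0, 0]]}}

```text
clock: 4.1
eef_pos: [582.9, -51.9, 150.5]
eef_rot: [3.141, -0.0, -0.157]
wrist_force: [-0.5, -0.1, 0.2]
finger_gap: 0.5
finger_force: 0.0
```

```bash
python3 - <<'E'
from h import *
c=viewer.camera('scene'); cv2.imwrite('pics/s1.png',c['frame'][140:340,180:440].repeat(3,0).repeat(3,1))
print(r(manip.read_state()['eef_pos']))
E
```

```text
[5.42072014e-02 1.16093663e+01 1.50506794e+02]
```

View pics/s1.png

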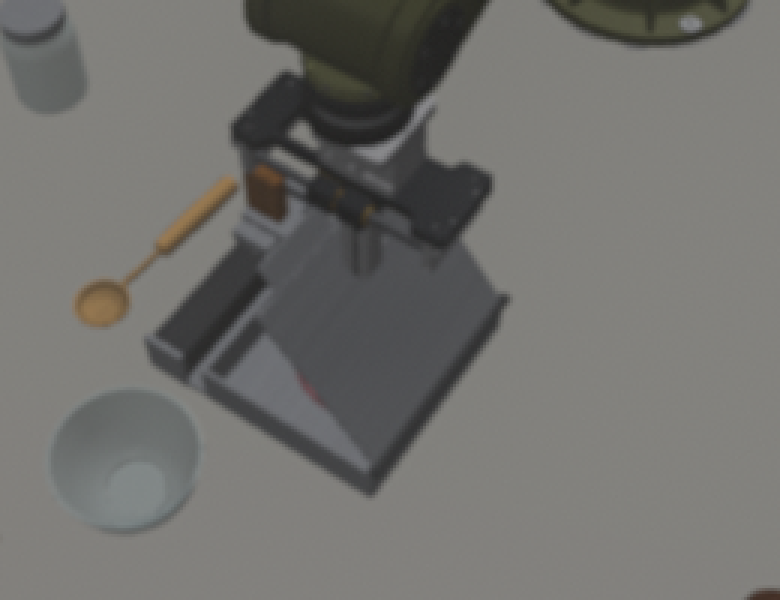

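The flap is past the tipping point, with its edge near (265,270), and is sinking by itself. I'll go up and over to behind the lock grip while it closes.

{"fn": "move_arm", "kwargs": {"moves": [[0, 0, -0.03, 0], [-0.025, 0.035, -0.03, 0], [-0.05, 0.07, -0.03, 0], [-0.075, 0.105, -0.03, 0], [-0.105, 0.136, -0.03, 0], [-0.105, 0.136, -0.03, 0], [-0.105, 0.136, 0, 0], [-0.105, 0.136, 0.03, 0], [-0.105, 0.136, 0.06, 0], [-0.105, 0.136, 0.06, 0], [-0.105, 0.136, 0.06, 0], [-0.105, 0.136, 0.06, 0]]}}

```text
clock: 5.35
eef_pos: [459.2, -168.9, 92.1]
eef_rot: [3.141, -0.002, -0.156]
wrist_force: [-0.0, -0.6, 0.3]
finger_gap: 0.3
finger_force: 0.0
```

{"fn": "move_arm", "kwargs": {"moves": [[0, 0, 0, 0], [0, 0, 0, 0], [0, 0, 0, 0], [0, 0, 0, 0], [0, 0, 0, 0], [0, 0, 0, 0], [0, 0, 0, 0], [0, 0, 0, 0], [0, 0, 0, 0], [0, 0, 0, 0], [0, 0, 0, 0], [0, 0, 0, 0]]}}

```text
clock: 6.55
eef_pos: [458.2, -168.7, 90.5]
eef_rot: [-3.142, 0.0, -0.156]
wrist_force: [-0.1, 0.3, 0.0]
finger_gap: 0.1
finger_force: 0.0
```

```bash
python3 - <<'E'
from h import *
c=viewer.camera('scene'); cv2.imwrite('pics/s2.png',c['frame'][140:340,180:440].repeat(3,0).repeat(3,1))
P=pts(c); 
for p in ([0,20],[60,-70],[-60,-40],[30,-85]):
    D=np.linalg.norm(P[...,:2]-w([*p,0])[:2],axis=-1); D[np.isnan(D)]=9e9; i=np.unravel_index(D.argmin(),D.shape); print(p,P[i].round(1))
s=manip.read_state();print(r(s['eef_pos']),s['wrist_force'])
E
```

```text
[0, 20] [582.7 -44.   51.6]
[60, -70] [ 629.2 -142.8   52.2]
[-60, -40] [515.1 -93.2  51.3]
[30, -85] [ 596.7 -151.9   51.2]
[-104.88216065 -123.0640114    90.46345032] [0.40039545 0.25652557 0.49139299]
```

View pics/s2.png

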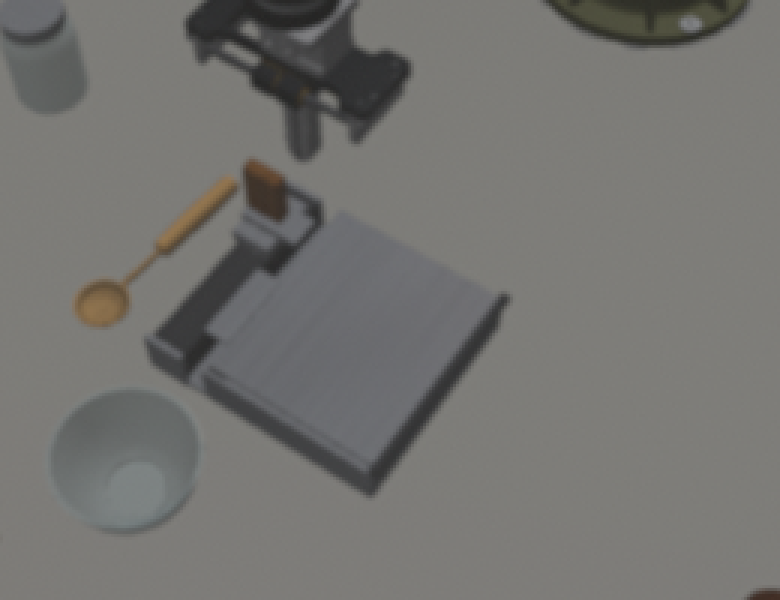

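The flap is shut: depth reads z≈51 all over and the tongue is flat at (240,305) in the crop. Now I approach the grip and push slowly.

{"fn": "move_arm", "kwargs": {"moves": [[0.015, 0.002, 0, 0], [0.025, 0.002, 0, 0], [0.03, 0.002, 0, 0], [0.034, 0.002, 0, 0], [0.038, 0.002, 0, 0], [0.042, 0.002, 0, 0], [0.045, 0.002, 0, 0], [0.048, 0.002, 0, 0], [0.051, 0.002, 0, 0], [0.054, 0.002, 0, 0], [0.057, 0.002, 0, 0], [0.06, 0.002, 0, 0]]}}

```text
clock: 7.8
eef_pos: [516.2, -179.8, 90.3]
eef_rot: [-3.141, 0.003, -0.156]
wrist_force: [-8.9, 1.0, 5.2]
finger_gap: 0.5
finger_force: 4.4
```

```bash
python3 - <<'E'
from h import *
s=manip.read_state();print(r(s['eef_pos']),s['wrist_force'])
c=viewer.camera('scene');P=pts(c);f=c['frame'];hsv=cv2.cvtColor(f,cv2.COLOR_BGR2HSV)
q=np.einsum('ij,hwj->hwi',RR.T,P-C)
m=(hsv[...,0]<18)&(hsv[...,1]>110)&(abs(q[...,1]+125)<30)&(q[...,2]>75)
a=q[m];print(m.sum(),a.min(0).round(),a.max(0).round()); t=m&(q[...,2]>117);print(t.sum(),q[t].mean(0).round(1))
E
```

```text
[ -45.8533477 -124.9115128   90.3446799] [-8.88096883  0.95743521  5.20089123]
509 [ -33. -155.   75.] [686. -95. 267.]
415 [ 600.4 -121.4  173.8]
```

{"fn": "move_arm", "kwargs": {"moves": [[0, 0, 0, 0], [0, 0, 0, 0], [0, 0, 0, 0]]}}

```text
clock: 8.15
eef_pos: [517.1, -180.0, 90.5]
eef_rot: [3.142, -0.0, -0.156]
wrist_force: [0.8, 0.3, 0.0]
finger_gap: 0.2
finger_force: 0.0
```

```bash
cat >> h.py <<'E'
def lock():
    s=manip.read_state();print('tcp',r(s['eef_pos']).round(2),'F',(RR.T@s['wrist_force']).round(2))
    c=viewer.camera('scene');P=pts(c);f=c['frame'];hsv=cv2.cvtColor(f,cv2.COLOR_BGR2HSV)
    q=np.einsum('ij,hwj->hwi',RR.T,P-C)
    m=(hsv[...,0]<20)&(hsv[...,1]>100)&(abs(q[...,1]+125)<24)&(q[...,2]>75)&(q[...,2]<128)&(abs(q[...,0])<120)
    a=q[m];print(m.sum(),'front x',np.percentile(a[:,0],[5,50,95]).round(1)); t=m&(q[...,2]>116);print('top',t.sum(),q[t].mean(0).round(1),q[t].min(0).round(1),q[t].max(0).round(1))
E
python3 -c "
from h import *
lock()"
```

```text
tcp [ -44.86 -125.     90.51] F [0.73 0.4  0.03]
61 front x [-30.2 -24.6 -19.6]
top 61 [ -24.7 -124.2  121.9] [ -31.9 -142.3  117.6] [ -19.4 -106.8  126. ]
```

{"fn": "move_arm", "kwargs": {"moves": [[0.003, 0, 0, 0], [0.006, 0, 0, 0], [0.009, 0, 0, 0], [0.012, 0, 0, 0], [0.014, 0, 0, 0], [0.016, 0, 0, 0], [0.018, 0, 0, 0], [0.02, 0, 0, 0], [0.022, 0, 0, 0], [0.024, 0, 0, 0], [0.025, 0, 0, 0], [0.026, 0, 0, 0]]}}

```text
clock: 9.4
eef_pos: [542.3, -184.0, 90.5]
eef_rot: [-3.141, 0.002, -0.156]
wrist_force: [-6.6, 1.3, 3.9]
finger_gap: 0.6
finger_force: 3.5
```

{"fn": "move_arm", "kwargs": {"moves": [[0.0005, 0, 0, 0], [0.001, 0, 0, 0], [0.0015, 0, 0, 0]]}}

```text
clock: 9.7
eef_pos: [543.7, -184.2, 90.5]
eef_rot: [-3.141, 0.002, -0.156]
wrist_force: [-5.2, 1.7, 4.2]
finger_gap: 0.4
finger_force: 3.1
```

```bash
python3 -c "
from h import *
lock()"
```

```text
tcp [ -17.96 -124.99   90.5 ] F [-5.4   0.91  4.18]
70 front x [-5.4  1.4  6.2]
top 70 [   0.9 -124.6  122. ] [  -6.  -143.6  117.3] [   7.1 -106.   125.9]
```

{"fn": "move_arm", "kwargs": {"moves": [[0.0005, 0, 0, 0], [0.001, 0, 0, 0], [0.0015, 0, 0, 0], [0.002, 0, 0, 0], [0.0025, 0, 0, 0], [0.003, 0, 0, 0]]}}

```text
clock: 10.35
eef_pos: [546.7, -184.7, 90.5]
eef_rot: [-3.141, 0.002, -0.156]
wrist_force: [-6.5, 1.6, 4.4]
finger_gap: 0.5
finger_force: 3.6
```

{"fn": "move_arm", "kwargs": {"moves": [[0.0005, 0, 0, 0], [0.001, 0, 0, 0], [0.0015, 0, 0, 0]]}}

```text
clock: 10.65
eef_pos: [548.2, -184.9, 90.5]
eef_rot: [-3.141, 0.002, -0.156]
wrist_force: [-7.2, 0.7, 5.2]
finger_gap: 0.4
finger_force: 4.0
```

{"fn": "move_arm", "kwargs": {"moves": [[0.0005, 0, 0, 0], [0.001, 0, 0, 0], [0.0015, 0, 0, 0]]}}

```text
clock: 10.95
eef_pos: [549.7, -185.2, 90.5]
eef_rot: [-3.141, 0.002, -0.156]
wrist_force: [-6.2, 1.1, 3.3]
finger_gap: 0.5
finger_force: 3.3
```

{"fn": "move_arm", "kwargs": {"moves": [[0.0005, 0, 0, 0], [0.001, 0, 0, 0], [0.0015, 0, 0, 0]]}}

```text
clock: 11.25
eef_pos: [551.2, -185.4, 90.5]
eef_rot: [-3.141, 0.002, -0.156]
wrist_force: [-5.6, 0.7, 3.3]
finger_gap: 0.4
finger_force: 3.0
```

{"fn": "move_arm", "kwargs": {"moves": [[0.0005, 0, 0, 0], [0.001, 0, 0, 0], [0.0015, 0, 0, 0]]}}

```text
clock: 11.55
eef_pos: [552.6, -185.6, 90.5]
eef_rot: [-3.141, 0.002, -0.156]
wrist_force: [-7.5, 0.9, 4.2]
finger_gap: 0.6
finger_force: 3.6
```

{"fn": "move_arm", "kwargs": {"moves": [[0.0005, 0, 0, 0], [0.001, 0, 0, 0], [0.0015, 0, 0, 0]]}}

```text
clock: 11.85
eef_pos: [554.1, -185.9, 90.5]
eef_rot: [-3.141, 0.002, -0.156]
wrist_force: [-8.6, 1.6, 5.4]
finger_gap: 0.3
finger_force: 4.2
```

{"fn": "move_arm", "kwargs": {"moves": [[0.0005, 0, 0, 0], [0.001, 0, 0, 0]]}}

```text
clock: 12.05
eef_pos: [554.9, -186.0, 90.5]
eef_rot: [-3.141, 0.002, -0.156]
wrist_force: [-9.5, 1.2, 5.4]
finger_gap: 0.7
finger_force: 4.8
```

{"fn": "move_arm", "kwargs": {"moves": [[0.0005, 0, 0, 0], [0.001, 0, 0, 0]]}}

```text
clock: 12.25
eef_pos: [555.8, -186.1, 90.5]
eef_rot: [-3.141, 0.003, -0.156]
wrist_force: [-8.2, 1.6, 5.1]
finger_gap: 0.9
finger_force: 4.0
```

{"fn": "move_arm", "kwargs": {"moves": [[0.0005, 0, 0, 0], [0.001, 0, 0, 0]]}}

```text
clock: 12.45
eef_pos: [556.9, -186.3, 90.5]
eef_rot: [-3.141, 0.002, -0.156]
wrist_force: [-7.7, 1.6, 6.1]
finger_gap: 0.5
finger_force: 4.0
```

{"fn": "move_arm", "kwargs": {"moves": [[0.0005, 0, 0, 0], [0.001, 0, 0, 0], [0.0015, 0, 0, 0]]}}

```text
clock: 12.75
eef_pos: [558.6, -186.6, 90.5]
eef_rot: [-3.141, 0.002, -0.156]
wrist_force: [-7.8, 0.3, 3.8]
finger_gap: 0.8
finger_force: 3.6
```

{"fn": "move_arm", "kwargs": {"moves": [[0.0005, 0, 0, 0], [0.001, 0, 0, 0], [0.0015, 0, 0, 0]]}}

```text
clock: 13.05
eef_pos: [560.3, -186.8, 90.5]
eef_rot: [-3.141, 0.001, -0.156]
wrist_force: [-5.0, 1.6, 3.9]
finger_gap: 0.4
finger_force: 2.5
```

{"fn": "move_arm", "kwargs": {"moves": [[0.0005, 0, 0, 0], [0.001, 0, 0, 0], [0.0015, 0, 0, 0]]}}

```text
clock: 13.35
eef_pos: [562.2, -187.1, 90.5]
eef_rot: [3.142, 0.0, -0.156]
wrist_force: [-4.4, 1.2, 3.0]
finger_gap: 0.1
finger_force: 1.9
```

{"fn": "move_arm", "kwargs": {"moves": [[0.0005, 0, 0, 0], [0.001, 0, 0, 0]]}}

```text
clock: 13.55
eef_pos: [563.2, -187.3, 90.5]
eef_rot: [3.142, -0.0, -0.156]
wrist_force: [-1.6, -0.1, 1.3]
finger_gap: 0.5
finger_force: 1.0
```

```bash
python3 -c "
from h import *
lock();lock()"
```

```text
tcp [   1.78 -124.97   90.49] F [-1.61 -0.36  1.25]
70 front x [15.  20.7 25.9]
top 69 [  20.7 -124.5  122.1] [  13.  -141.3  119. ] [  26.2 -106.1  126.3]
tcp [   1.88 -124.97   90.47] F [-0.22  0.46  0.4 ]
71 front x [15.2 21.  25.6]
top 70 [  20.8 -124.3  122.1] [  13.3 -142.9  116.2] [  26.4 -106.4  125.8]
```

{"fn": "move_arm", "kwargs": {"moves": [[0.0005, 0, 0, 0], [0.0005, 0, 0, 0]]}}

```text
clock: 13.85
eef_pos: [563.7, -187.4, 90.5]
eef_rot: [3.142, -0.0, -0.156]
wrist_force: [0.2, -0.2, -0.4]
finger_gap: 0.1
finger_force: 0.1
```

{"fn": "move_arm", "kwargs": {"moves": [[0.0005, 0, 0, 0], [0.0005, 0, 0, 0]]}}

```text
clock: 14.05
eef_pos: [564.2, -187.4, 90.5]
eef_rot: [-3.142, -0.0, -0.156]
wrist_force: [0.4, 0.3, -0.1]
finger_gap: 0.2
finger_force: 0.0
```

{"fn": "move_arm", "kwargs": {"moves": [[0.0005, 0, 0, 0], [0.0005, 0, 0, 0]]}}

```text
clock: 14.25
eef_pos: [564.7, -187.5, 90.5]
eef_rot: [3.142, -0.0, -0.156]
wrist_force: [0.5, 0.9, -0.3]
finger_gap: 0.3
finger_force: 0.0
```

{"fn": "move_arm", "kwargs": {"moves": [[0.0005, 0, 0, 0], [0.0005, 0, 0, 0]]}}

```text
clock: 14.45
eef_pos: [565.1, -187.6, 90.5]
eef_rot: [3.142, -0.0, -0.156]
wrist_force: [0.1, 0.0, -0.3]
finger_gap: 0.2
finger_force: 0.0
```

{"fn": "move_arm", "kwargs": {"moves": [[0.0005, 0, 0, 0], [0.0005, 0, 0, 0]]}}

```text
clock: 14.65
eef_pos: [565.6, -187.7, 90.5]
eef_rot: [3.142, -0.0, -0.156]
wrist_force: [-0.5, -0.3, -0.1]
finger_gap: 0.5
finger_force: 0.0
```

{"fn": "move_arm", "kwargs": {"moves": [[0.0005, 0, 0, 0], [0.0005, 0, 0, 0]]}}

```text
clock: 14.85
eef_pos: [566.1, -187.8, 90.5]
eef_rot: [-3.142, -0.0, -0.156]
wrist_force: [0.0, 0.2, -0.7]
finger_gap: -0.1
finger_force: 0.0
```

```bash
python3 -c "
from h import *
lock();lock()"
```

```text
tcp [   4.7  -124.98   90.49] F [ 0.02  0.17 -0.72]
68 front x [17.2 23.5 28.7]
top 68 [  23.2 -124.7  121.5] [  16.4 -141.   117. ] [  29.6 -107.3  125.9]
tcp [   4.7  -124.94   90.5 ] F [ 0.79 -0.55  0.28]
68 front x [18.1 23.4 28.4]
top 68 [  23.5 -124.5  122. ] [  17.7 -140.6  117.1] [  29.3 -106.3  126.7]
```

{"fn": "move_arm", "kwargs": {"moves": [[0.0005, 0, 0, 0], [0.0005, 0, 0, 0]]}}

```text
clock: 15.15
eef_pos: [566.6, -187.8, 90.5]
eef_rot: [-3.142, -0.0, -0.156]
wrist_force: [0.2, 0.5, -0.5]
finger_gap: 0.5
finger_force: 0.0
```

{"fn": "move_arm", "kwargs": {"moves": [[0.0005, 0, 0, 0], [0.0005, 0, 0, 0]]}}

```text
clock: 15.35
eef_pos: [567.1, -187.9, 90.5]
eef_rot: [3.142, -0.0, -0.156]
wrist_force: [-0.9, 0.8, 1.2]
finger_gap: 0.3
finger_force: 0.0
```

{"fn": "move_arm", "kwargs": {"moves": [[0.0005, 0, 0, 0], [0.0005, 0, 0, 0]]}}

```text
clock: 15.55
eef_pos: [567.4, -188.0, 90.5]
eef_rot: [-3.142, 0.0, -0.156]
wrist_force: [-1.2, 0.3, 0.1]
finger_gap: 0.8
finger_force: 0.7
```

{"fn": "move_arm", "kwargs": {"moves": [[0.0005, 0, 0, 0], [0.0005, 0, 0, 0]]}}

```text
clock: 15.75
eef_pos: [567.7, -188.0, 90.5]
eef_rot: [-3.141, 0.001, -0.156]
wrist_force: [-5.2, 0.6, 2.7]
finger_gap: 0.4
finger_force: 2.6
```

{"fn": "move_arm", "kwargs": {"moves": [[0.0005, 0, 0, 0], [0.0005, 0, 0, 0]]}}

```text
clock: 15.95
eef_pos: [567.9, -188.0, 90.5]
eef_rot: [-3.141, 0.002, -0.156]
wrist_force: [-7.6, 1.4, 4.3]
finger_gap: 0.7
finger_force: 4.1
```

{"fn": "move_arm", "kwargs": {"moves": [[0.0005, 0, 0, 0], [0.0005, 0, 0, 0]]}}

```text
clock: 16.15
eef_pos: [568.0, -188.1, 90.5]
eef_rot: [-3.141, 0.003, -0.156]
wrist_force: [-11.3, 2.8, 6.7]
finger_gap: 0.6
finger_force: 5.6
```

```bash
python3 -c "
from h import *
lock();lock()"
```

```text
tcp [   6.68 -124.96   90.49] F [-11.61   0.95   6.67]
72 front x [19.5 25.7 30.4]
top 71 [  25.3 -124.5  122. ] [  16.6 -141.7  116.2] [  31.  -107.1  126.9]
tcp [   6.65 -124.95   90.46] F [-10.66   0.38   6.16]
73 front x [18.9 26.  30.5]
top 71 [  25.5 -124.9  122. ] [  15.6 -141.4  116.7] [  31.1 -106.6  126.4]
```

At a static 11 N the lock is stopped dead. That came after a roughly 9.5 N hump and a force-free drop, so it's against the far wall of the notch at about 93 mm travel. I'll back off and lift clear.

{"fn": "move_arm", "kwargs": {"moves": [[-0.002, 0, 0, 0], [-0.01, 0, 0, 0], [-0.025, 0, 0, 0], [-0.04, 0, 0, 0], [-0.04, 0, -0.05, 0], [-0.04, 0, -0.1, 0], [-0.04, 0, -0.12, 0], [-0.04, 0, -0.12, 0], [-0.04, 0, -0.12, 0]]}}

```text
clock: 17.15
eef_pos: [529.1, -181.9, 209.8]
eef_rot: [-3.141, 0.0, -0.156]
wrist_force: [-0.9, 0.2, -0.6]
finger_gap: 0.1
finger_force: 0.0
```

```bash
python3 -c "
from h import *
lock();lock()
c=viewer.camera('scene'); cv2.imwrite('pics/s3.png',c['frame'][140:340,180:440].repeat(3,0).repeat(3,1))"
```

```text
tcp [ -32.72 -124.92  209.8 ] F [-0.92  0.05 -0.64]
59 front x [19.2 25.6 29.7]
top 59 [  25.2 -126.   122.4] [  16.9 -142.5  118.8] [  30.8 -107.9  126.6]
tcp [ -32.97 -124.87  209.05] F [0.82 1.28 0.12]
59 front x [18.3 25.7 30.2]
top 59 [  25.2 -125.8  122.4] [  15.9 -143.9  118.1] [  31.1 -105.6  126.1]
```

View pics/s3.png

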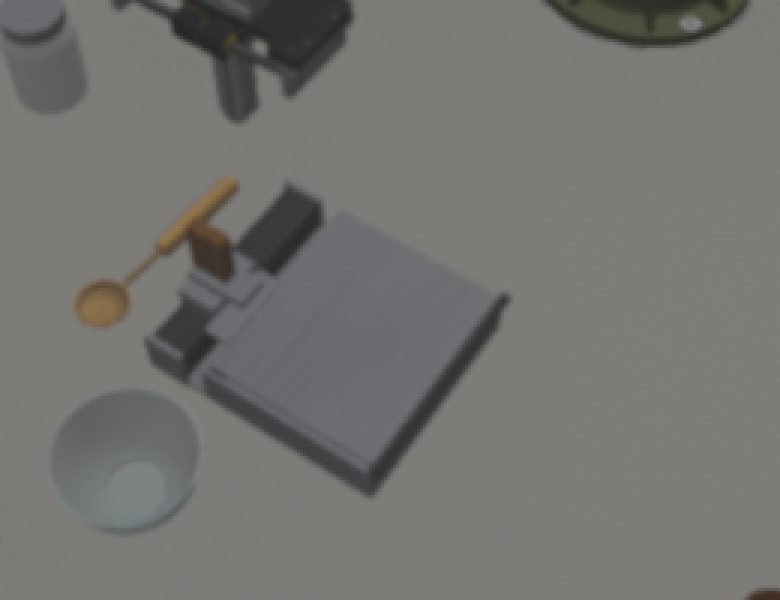

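The lock stays put at x≈25 mm with its arm over the tongue, at (230,310) in the crop. I'll press once more to the same force and hold it, to confirm it doesn't creep.

{"fn": "move_arm", "kwargs": {"moves": [[0, 0, 0.05, 0], [0, 0, 0.1, 0], [0, 0, 0.12, 0], [0.015, 0, 0.12, 0], [0.03, 0, 0.12, 0], [0.034, 0, 0.12, 0], [0.036, 0, 0.12, 0], [0.0375, 0, 0.12, 0], [0.0385, 0, 0.12, 0], [0.039, 0, 0.12, 0], [0.0395, 0, 0.12, 0], [0.04, 0, 0.12, 0]]}}

```text
clock: 18.5
eef_pos: [568.0, -188.1, 90.5]
eef_rot: [-3.141, 0.002, -0.156]
wrist_force: [-11.4, 2.2, 6.2]
finger_gap: 0.6
finger_force: 5.6
```

{"fn": "move_arm", "kwargs": {"moves": [[0, 0, 0, 0], [0, 0, 0, 0], [0, 0, 0, 0], [0, 0, 0, 0], [0, 0, 0, 0], [0, 0, 0, 0], [0, 0, 0, 0], [0, 0, 0, 0], [0, 0, 0, 0], [0, 0, 0, 0], [0, 0, 0, 0], [0, 0, 0, 0]]}}

```text
clock: 19.7
eef_pos: [568.0, -188.1, 90.6]
eef_rot: [-3.141, 0.002, -0.156]
wrist_force: [-8.4, 1.2, 4.7]
finger_gap: 0.3
finger_force: 4.6
```

It held for 1.2 s with no movement, so it's latched. Retreating and handing in.

{"fn": "move_arm", "kwargs": {"moves": [[-0.002, 0, 0, 0], [-0.01, 0, 0, 0], [-0.025, 0, 0, 0], [-0.04, 0, 0, 0], [-0.04, 0, -0.05, 0], [-0.04, 0, -0.1, 0], [-0.04, 0, -0.12, 0], [-0.04, 0, -0.12, 0], [-0.04, 0, -0.12, 0], [-0.04, 0, -0.12, 0]]}}

```text
clock: 20.7
eef_pos: [528.9, -181.8, 208.8]
eef_rot: [-3.141, 0.002, -0.156]
wrist_force: [-0.5, 0.5, -0.1]
finger_gap: 0.6
finger_force: 0.0
```

```bash
python3 -c "
from h import *
lock(); print(manip.sign_off())"
```

```text
tcp [ -33.02 -124.86  208.83] F [-0.56  0.43 -0.09]
58 front x [18.8 24.9 29.8]
top 58 [  25.  -125.9  122.2] [  15.3 -142.   117.5] [  31.  -107.5  126.2]
the job is handed in; nothing more can be done
None
```

I folded the flap shut, pushed the lock over its tongue to about 93 mm travel, where it held still under about 11 N (so I take it as clicked into the notch), and handed the job in at about 21 s with the arm clear.

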